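# Take down a nameplate glue-up

## Task

The glue on the two engraved nameplates has set, so take the press stack apart from the top down, one piece at a time, and put each piece away before you lift the next: the brass weight in its round wooden stand, the short black nameplate in the white tray, the light pressing board in the plywood rack and the long walnut nameplate in the black tray. Each must lie flat, plate side up, fully down inside its rim, and be let go. Set the pieces down gently, never dropping them, and leave the two inkwells standing where they are.

Things in the scene. Friction and masses are not known exactly. Their poses are not given: they have to be found in the camera images.
- press_weight_center (a point): (mm) Top of the stack: plain brass cylinder, diameter 34, height 44, with a thin dark rubber foot, about 0.32 kg, standing upright. The point is its centre, 22 above its underside; z up.
- short_plaque_center (a point): (mm) Second in the stack, under the weight: black block 38 (its x) by 78 (its y) by 18 high with a silver plate on its upper face; about 0.09 kg. The point is its centre, 9 above its underside; z up, y along its length.
- press_board_center (a point): (mm) Third in the stack: pale wooden pressing board with a cork underside, 50 (its x) by 104 (its y) by 16 high; about 0.08 kg. The point is its centre, 8 above its underside; z up, y along its length.
- long_plaque_center (a point): (mm) Bottom of the stack: dark walnut block 60 (its x) by 128 (its y) by 20 high, brass plate on its upper face; 0.16 kg. The point is its centre, 10 above its underside; z up, y lengthwise. It lies on a fixed pale aluminium plate 84 by 154, top 12 above the desk, between pins 10 high at its two ends (2 to 3 play). Each piece just rests on the one below, roughly centred and in line.
- weight_stand: (mm) Fixed round turned wooden stand, dark, diameter 80, height 16, with a round well of diameter 47 to 51 from the top down to its floor 8 above the desk: place of the brass weight. Origin: centre of its underside, on the desk; z up.
- short_tray: (mm) Fixed white tray with a grey bed, 64 (its x) by 104 (its y): place of the short black nameplate. Bed 50 by 90, its floor 8 above the desk, rim 7 wide with its top 16 above the desk; in the middle of both long sides the rim is cut out over 46 for the fingers, down to the floor. Origin: centre of its underside, on the desk; z up, y along its length.
- board_rack: (mm) Fixed plywood-coloured tray with a cork bed, 76 (its x) by 130 (its y): place of the pressing board. Bed 62 by 116, its floor 8 above the desk, rim 7 wide with its top 16 above the desk; in the middle of both long sides the rim is cut out over 54, down to the floor. Origin: centre of its underside, on the desk; z up, y along its length.
- long_tray: (mm) Fixed black tray with a blue bed, 86 (its x) by 154 (its y): place of the long walnut nameplate. Bed 72 by 140, its floor 8 above the desk, rim 7 wide with its top 16 above the desk; in the middle of both long sides the rim is cut out over 56, down to the floor. Origin: centre of its underside, on the desk; z up, y along its length.
- ink_open_center (a point): (mm) Loose open cut-glass inkwell, 47 by 47 by 32 high, a bystander. The point is its centre, 16 above its underside; z up.
- ink_lidded_center (a point): (mm) Loose cut-glass inkwell with a domed brass lid, 47 by 47 by 48 high, a bystander. The point is its centre, 24 above its underside; z up.
Things that resemble listed ones, but are neither listed nor needed, are in the scene too. What is shaped like the part that bears press_weight_center but pink or turquoise is not meant.

How it is judged:
By the outcome, as a careful person would: the job done as asked, in the order asked, and still so for the second after the job is handed in, with the robot touching nothing.
It also fails if it takes over 112 s, if anything falls off the work surface, if the arm or the gripper's body presses on something with over 40 N, if the wrist force passes 120 N, or if a joint passes its speed limit or range.

## Robot

A 7-joint arm with a two-finger parallel gripper is mounted at the origin on a cart in front of the work surface, level with it; the furniture and walls round the work are solid. World frame = base frame: x ahead of the robot, y to its left, z up, the work surface at z = 0. Lengths are in m, angles in rad, forces in N, time in s.
With the tool pointing down it reaches from about 0.425 to 0.925 m from the base axis. Payload 6.8 kg.
Tool frame: the origin (TCP) lies on the front face of the gripper's body, between the roots of the fingers; the fingertips stand 73 mm ahead of it and the grasp point (between the pads) lies 54 mm ahead of it (env.nose_length is the distance from the TCP to the fingertips, in m); z points along the fingers, y is the direction in which the jaws open and shut (so a half turn about z gives the same grasp; the last joint's range is limited). The gripper opens to 85 mm and grips with 20 to 120 N. Pads are 22 mm wide; open, the fingers measure 114 mm over their backs; the gripper's body (76 mm by 85 mm) begins 54 mm behind the grasp point. The pads swing forward as they close: fully open they stand 13 mm farther back than shut.
Start: joints at [-1.339, 0.477, 0.022, 1.555, -0.011, 1.109, -0.083], TCP at [0.225, 0.636, 0.304] pointing down, gripper open.
Joint ranges: [-2.96, 2.96], [-0.34, 2.1], [-1.41, 1.46], [0.24, 2.44], [-1.37, 4.51], [0.17, 1.92], [-2.96, 2.96]. Speed limits (rad/s): [2.39, 2.39, 3.14, 3.14, 3.14, 3.14, 3.14].

## Interface

Orientations are given as a unit quaternion [w, x, y, z].
In Python, from cell import env, kin, camera, calibration, job gives the robot as it stands. The module is installed in compiled form; this text tells all that it offers. Calls block until the motion is done:
- env.reach(position, orientation): joint-space move of the TCP to a pose.
- env.movel(position, velocity=0.15, rot=None, stop_force=None): straight line of the TCP; rot=None keeps the orientation; velocity is the mean speed in m/s. With stop_force (N) it stops when the force on the tool has changed by that much, and returns True; else False.
- env.goto_joints(angles): joint-space move.
- env.grip(opening, f_grip=None): finger opening in m; f_grip is the grip in N (None keeps the last); returns when the fingers have stopped.
- env.dwell(seconds).
- kin.inverse_kinematics(position, orientation): joint angles nearest the present ones, or None.
- env.get_state(): the state.
- camera(name): name is "scene" or "top" or "wrist"; returns (picture, depth): 420x560x3 uint8, blue, green, red; 420x560 float32, m along the optical axis (not along the pixel's ray), 0 where there is no reading.
- calibration(name): a dict with "fx", "fy", "cx", "cy" (pixels), "rvec" (rotation vector, rad) and "tvec" (3), from world to camera coordinates, as OpenCV has them. Camera axes: x right, y down, z forward; pixel columns grow to the right and rows downward; lengths in m; the calibration is good to about 2 mm. The wrist camera is an equidistant fisheye: a pixel r from the principal point sees the ray r / f radians off the axis. A picture is of the moment at which its call begins: read the wrist's pose just before it. calibration takes no time and is no camera call; for the wrist camera it gives the pose at the moment of the call.
A pose or a line that the arm cannot do raises env.PlanningError and nothing moves.
- job.job_done(): hands the job in, once; it reports no verdict.
The state is a dict: "time": time; "qpos": joint angles; "joint_velocities": joint speeds; "joint_torque": joint torques, N m; "tcp_pos": TCP position; "orientation": TCP orientation; "force": force on the tool from outside, world axes, zero at the start; "torque": the same for the moment, N m; "opening": finger opening in m.
Only numpy, scipy, OpenCV 4.12 (cv2) and the standard library are available. Lean on these libraries where they do the work, as an engineer would, in place of code of your own. Each camera call takes 0.05 s, during which the arm holds its last target.

## Working session

There is one attempt and no reset: what is moved stays moved. The work goes in short steps, each a Python script; the robot and the scene stay as the last script left them, time stands still between calls to the robot, and variables do not carry over. Pictures are saved under pics/ and viewed, and the job is handed in when it is done.

```bash
mkdir -p pics; ls
python3 - <<'E'
from cell import env, kin, camera, calibration, job
import cv2, numpy as np
for n in ("scene","top","wrist"):
    p,d=camera(n); cv2.imwrite(f"pics/{n}0.png",p); np.savez(f"pics/{n}0.npz",p=p,d=d,**{k:np.array(v) for k,v in calibration(n).items()})
    print(n,calibration(n),d.min(),d.max())
s=env.get_state();print(s)
E
```

```text
pics
scene {'fx': 433.45934543480945, 'fy': 433.45934543480945, 'cx': 273.2245296446154, 'cy': 217.9824856797296, 'rvec': array([ 0.57023743, -2.39186057,  1.54895086]), 'tvec': array([0.40171285, 0.2048371 , 1.03084177])} 0.0 2.5497866
top {'fx': 513.9266240471138, 'fy': 513.9266240471138, 'cx': 270.2594373515853, 'cy': 213.55678863857366, 'rvec': array([ 2.08878884, -2.14168129,  0.21935139]), 'tvec': array([-0.05085038,  0.47776203,  1.20533996])} 0.0 2.270147
wrist {'fx': 325.19226210127806, 'fy': 325.19226210127806, 'cx': 277.48421611566107, 'cy': 206.84847760812883, 'rvec': array([-2.34724647, -1.66131838, -0.25847203]), 'tvec': array([-0.67407662, -0.0398653 ,  0.37918058])} 0.0 1.408757
{'time': 0.15, 'qpos': array([-1.33909384,  0.4776138 ,  0.02235204,  1.55620964, -0.01150486,
        1.10929974, -0.08310406]), 'joint_velocities': array([-0.0019307 , -0.00299366, -0.00075988, -0.00460992, -0.00196525,
       -0.00026163,  0.00035412]), 'joint_torque': array([ 1.90219347e-03, -5.96921146e+01,  1.60989661e+00, -2.81491023e+01,
        1.26871036e-02,  6.54079195e-03, -2.94443305e-05]), 'tcp_pos': array([0.22486168, 0.63607269, 0.30315291]), 'orientation': array([-7.09229430e-05,  1.69081556e-01,  9.85601814e-01, -6.97577967e-04]), 'force': array([ 0.23857038, -0.30593263, -0.90538348]), 'torque': array([-0.00714935,  0.02862664,  0.00803235]), 'opening': 0.08565052921200104}
```

View pics/scene0.png

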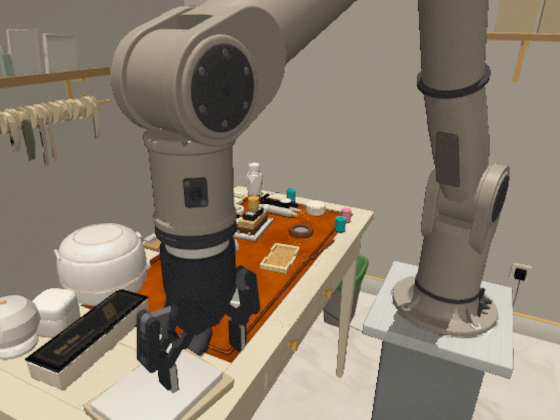

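View pics/top0.png

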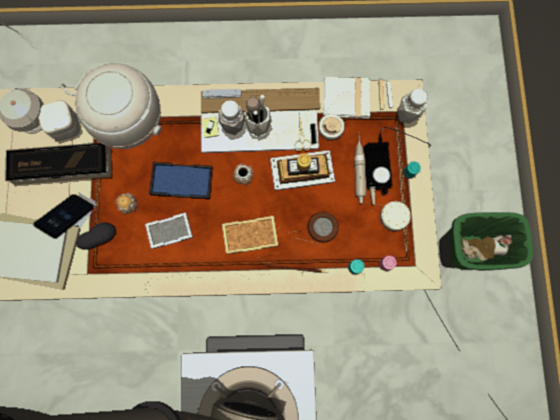

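View pics/wrist0.png

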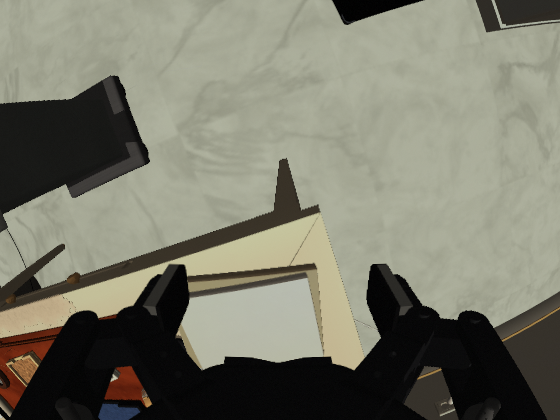

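The top view shows, by pixel: stack (303,168) with a brass weight on top, dark round stand (323,227), grey-bed white tray (169,231), cork rack (250,234), blue-bed tray (181,180), open inkwell (243,174) and lidded inkwell (126,202).
Possible mix-ups:
- **Weight:** turquoise cylinders (413,169) and (357,267), pink cylinder (389,263).
- **Stand:** round dishes (396,215) and (332,126), white cap (382,175).
- **Nameplates and trays:** black box (57,161), phone (65,215), large white tray (30,250).

Next, close crops.

Run:
```python
import cv2, numpy as np
p=np.load("pics/top0.npz")["p"]
cv2.imwrite("pics/c1.png",cv2.resize(p[130:260,220:350],None,fx=4.5,fy=4.5,interpolation=cv2.INTER_CUBIC))
cv2.imwrite("pics/c2.png",cv2.resize(p[150:260,100:285],None,fx=4.2,fy=4.2,interpolation=cv2.INTER_CUBIC))
```

```text
(no output)
```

View pics/c1.png

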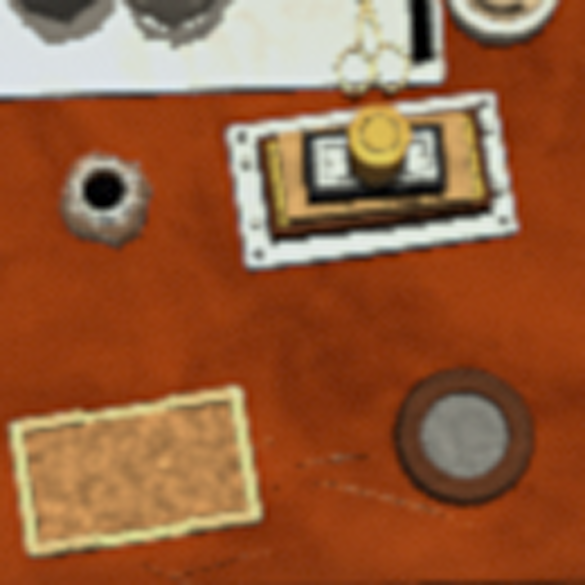

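View pics/c2.png

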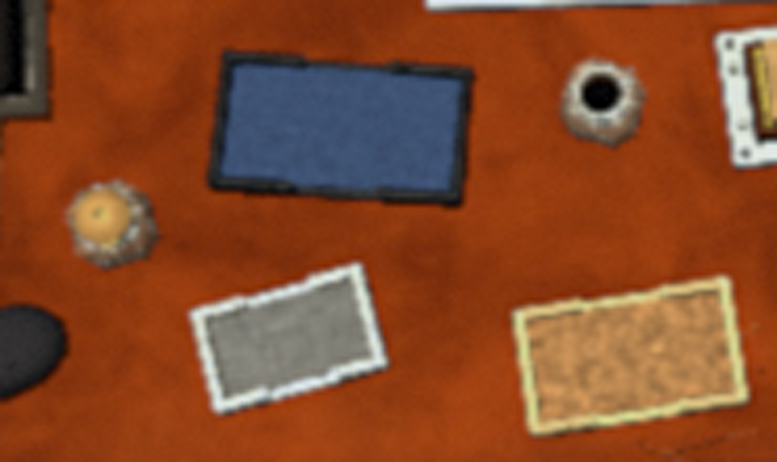

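```bash
cat > h.py <<'E'
import cv2, numpy as np
def load(n):
    f=np.load(n); return f["p"],f["d"],{k:f[k] for k in("fx","fy","cx","cy","rvec","tvec")}
def Rt(c):
    R=cv2.Rodrigues(np.array(c["rvec"],float))[0]; t=np.array(c["tvec"],float); return R,t,-R.T@t
def rays(c,uv,fish=False):
    uv=np.asarray(uv,float).reshape(-1,2)
    x=(uv[:,0]-c["cx"])/c["fx"]; y=(uv[:,1]-c["cy"])/c["fy"]
    if fish:
        th=np.hypot(x,y); k=np.where(th>1e-9,np.sin(th)/np.maximum(th,1e-9),1)
        d=np.c_[x*k,y*k,np.cos(th)]
    else: d=np.c_[x,y,np.ones_like(x)]
    R,t,C=Rt(c); return C,d@R
def plane(c,uv,z,fish=False):
    C,d=rays(c,uv,fish); s=(z-C[2])/d[:,2]; return (C+d*s[:,None])
def blob(m,near,mina=30):
    n,l,st,ce=cv2.connectedComponentsWithStats(m.astype(np.uint8))
    b=[i for i in range(1,n) if st[i,4]>=mina]
    i=min(b,key=lambda i:np.hypot(*(ce[i]-near))); 
    M=(l==i).astype(np.uint8)
    cs,_=cv2.findContours(M,cv2.RETR_EXTERNAL,cv2.CHAIN_APPROX_NONE)
    return max(cs,key=len).reshape(-1,2),st[i],ce[i]
def rect(c,cont,z,fish=False):
    P=plane(c,cont,z,fish)[:,:2]*1000
    (x,y),(w,h),a=cv2.minAreaRect(P.astype(np.float32))
    b=cv2.boxPoints(((x,y),(w,h),a)); e=[b[1]-b[0],b[2]-b[1]]
    L=max(e,key=np.linalg.norm); yaw=np.degrees(np.arctan2(L[1],L[0]))%180
    return np.array([x,y]),min(w,h),max(w,h),yaw
E
python3 - <<'E'
from h import *
p,d,c=load("pics/top0.npz"); R,t,C=Rt(c); print("cam",C)
hsv=cv2.cvtColor(p,cv2.COLOR_BGR2HSV).astype(int); H,S,V=[hsv[...,i] for i in range(3)]
B,G,Rr=[p[...,i].astype(int) for i in range(3)]
for n,(u,v) in dict(blue=(181,180),grey=(169,231),cork=(250,234),stand=(323,227),rim=(323,240),desk=(200,205),black=(152,180),white=(148,235),ply=(224,235),brass=(305,159),plate=(277,180)).items():
    print(n,p[v,u],hsv[v,u],d[v,u], (C+rays(c,[(u,v)])[1][0]*d[v,u])*1000)
notdesk=~((H<12)&(S>190))
for n,near,m,z in [("long",(181,180),(H>95)&(H<130)&(S>60),.008),("short",(169,231),(S<60)&(V<170),.008),
  ("shortout",(169,231),notdesk,.016),("rackout",(250,234),notdesk,.016),("longout",(181,180),notdesk,.016),("stand",(323,227),(S<50),.008),("standout",(323,227),notdesk|(V<110),.016),("plate",(303,168),notdesk,.012)]:
    try:
        ct,st,ce=blob(m,near); print(n,st,ce.round(1),[np.round(q,1) for q in rect(c,ct,z)])
        if "stand" in n:
            e=cv2.fitEllipse((plane(c,ct,z)[:,:2]*1000).astype(np.float32)); print(e)
    except Exception as ex: print(n,ex)
E
```

```text
cam [ 0.2225835  -0.05601735  1.2771082 ]
blue [114  81  62] [109 116 114] 1.3174729 [579.08872263 163.52495209   4.23779341]
grey [124 134 134] [ 30  19 134] 1.2879635 [446.72844169 191.79662779   6.86933412]
cork [ 78 129 178] [ 15 143 178] 1.2859659 [433.95753667 -11.02179482   7.38723519]
stand [123 132 134] [ 25  21 134] 1.2932485 [ 447.80053358 -194.83778657    3.82267225]
rim [29 50 83] [ 12 166  83] 1.2743845 [ 412.95629475 -192.02469401   15.87100607]
desk [ 15  50 134] [  9 226 134] 1.3062595 [512.63679322 114.93239183   2.22662139]
black [42 43 39] [83 24 43] 1.3008233 [576.42105831 234.13070311  20.29941573]
white [166 180 193] [ 16  36 193] 1.2805403 [436.98917217 242.92090611  12.15576839]
ply [144 206 215] [ 26  84 215] 1.2779306 [431.82097817  53.38921687  14.79633281]
brass [ 84 186 218] [ 23 157 218] 1.212217 [ 591.7774068  -147.61740745  116.05269211]
plate [161 171 165] [ 48  15 171] 1.2976586 [567.65843978 -82.09975311  23.46165558]
long [ 152  164   59   32 1595] [180.7 179.9] [array([577.8, 163.6]), np.float64(77.1), np.float64(144.5), np.float32(84.3)]
short [
[... 381 characters left out ...]
 149  162   64   37 2000] [180.6 180.2] [array([575.9, 162.4]), np.float64(88.7), np.float64(154.4), np.float32(84.7)]
stand [314 218  19  18 269] [322.8 226.3] [array([ 448.4, -194.4]), np.float64(43.3), np.float64(45.4), np.float32(88.6)]
((448.9744873046875, -193.99179077148438), (44.036556243896484, 45.151798248291016), 10.94054889678955)
standout [307 211  32  32 784] [322.6 226.6] [array([ 446.4, -192.5]), np.float64(77.4), np.float64(77.7), np.float32(61.6)]
((446.8219299316406, -192.47691345214844), (77.00212097167969, 77.35546112060547), 21.898738861083984)
plate [ 269  150   67   41 2103] [301.8 169.7] [array([ 596.7, -146.8]), np.float64(90.1), np.float64(160.4), np.float32(96.7)]
```

Run:
```python
from h import *
p,d,c=load("pics/top0.npz")
hsv=cv2.cvtColor(p,cv2.COLOR_BGR2HSV).astype(int); H,S,V=[hsv[...,i] for i in range(3)]
m=(H>18)&(H<32)&(S>110); m[:, :294]=0; m[:,316:]=0
ct,st,ce=blob(m,(304,160),8); print(st,ce, plane(c,[ce],.11)*1000)
# top disc: upper part of the blob; depth-based
R,t,C=Rt(c)
vv,uu=np.mgrid[140:200,270:335]
P=C+rays(c,np.c_[uu.ravel(),vv.ravel()])[1]*d[140:200,270:335].ravel()[:,None]
for lo,hi in((.09,.13),(.057,.08),(.041,.056),(.024,.04)):
    k=(P[:,2]>lo)&(P[:,2]<hi); print(lo,k.sum(),P[k].mean(0)*1000 if k.any() else'')
    if k.sum()>10: print(cv2.minAreaRect((P[k][:,:2]*1000).astype(np.float32)))
p,d,c=load("pics/wrist0.npz"); print("wristcam",Rt(c)[2],Rt(c)[0][2])
from cell import kin
def q(phi): a=np.radians(phi+90)/2; return [0,np.cos(a),np.sin(a),0]
for n,x,y,phi in [("stack",.595,-.147,6.5),("short",.448,.193,14.6),("rack",.432,-.010,7.8),("long",.577,.163,-5.5),("stand",.448,-.193,6.5),("stand",.448,-.193,-23)]:
    for z in (.09,.2,.3): print(n,z,kin.inverse_kinematics([x,y,z],q(phi)))
```

```text
[297 154  15  14 154] [303.70779221 160.17532468] [[ 590.87224602 -144.92084394  110.        ]]
0.09 177 [ 590.20174655 -145.76254788  107.66847323]
((591.8936157226562, -146.41311645507812), (31.989521026611328, 32.48725891113281), 63.46854019165039)
0.057 347 [ 588.77527653 -145.3405808    65.73547964]
((592.5445556640625, -146.2841796875), (39.23319625854492, 78.22809600830078), 4.252020835876465)
0.041 304 [ 589.0417613  -146.32924393   47.50427776]
((594.58984375, -147.62864685058594), (50.643672943115234, 104.42572784423828), 4.546716213226318)
0.024 347 [ 588.61697146 -148.77121788   31.32997353]
((615.7942504882812, -142.74517822265625), (101.45915985107422, 135.49334716796875), 6.72262716293335)
wristcam [0.15088515 0.66217815 0.37215616] [ 0.2879746  -0.10316699 -0.95206471]
stack 0.09 [-0.22131591  0.70529946  0.49931171  1.87730545 -0.51054974  0.68828535
  0.69400846]
stack 0.2 [-0.46293422  0.64719951  0.86406826  1.84221612 -0.60465267  0.9384019
  0.78972006]
stack 0.3 [-0.50798805  0.51642073  0.91517451  1.75764673 -0.45573115  1.09580734
  0.67260729]
short 0.09 [-
[... 739 characters left out ...]
504493
 -0.17946899]
long 0.3 [-0.80562831  0.39403102  0.56038951  1.77601401 -0.23893074  1.03963606
 -0.25371853]
stand 0.09 [-0.16894401  0.58084269  0.56639607  2.17685299 -0.60770937  0.54179577
  0.9705201 ]
stand 0.2 [-0.41385975  0.42733884  0.87100578  2.13214129 -0.46731511  0.78070003
  0.86806215]
stand 0.3 [-0.52333096  0.23690991  0.94636554  2.03941462 -0.2321835   0.97464765
  0.65496922]
stand 0.09 [-0.19876498  0.59330328  0.606811    2.17857855 -0.65121161  0.55387808
  0.49714442]
stand 0.2 [-0.35395822  0.39829377  0.78569182  2.129293   -0.40700401  0.76563622
  0.29091359]
stand 0.3 [-0.52707242  0.23820002  0.95143202  2.03955843 -0.23426627  0.97493064
  0.14247648]
```

```bash
cat >> h.py <<'E'
def q(phi): a=np.radians(phi+90)/2; return [0,float(np.cos(a)),float(np.sin(a)),0]
def snap(n,f):
    from cell import camera,calibration
    c=calibration(n); p,d=camera(n); cv2.imwrite(f"pics/{f}.png",p); np.savez(f"pics/{f}.npz",p=p,d=d,**{k:np.array(v) for k,v in c.items()})
    return p,d,c
E
python3 - <<'E'
from h import *
from cell import env,kin
print(env.nose_length)
env.reach([.58,-.145,.27],q(6.5))
s=env.get_state(); print(s["time"],s["tcp_pos"],s["orientation"],s["qpos"].round(2),s["force"])
snap("wrist","w1")
E
```

```text
0.0726
3.1667 [ 0.58037096 -0.14395729  0.26985445] [-1.77909860e-04  6.65227144e-01  7.46641014e-01  1.08402780e-04] [-0.53  0.54  0.93  1.82 -0.5   1.03  0.71] [ 0.03340354 -0.76269132 -0.07024815]
```

View pics/w1.png

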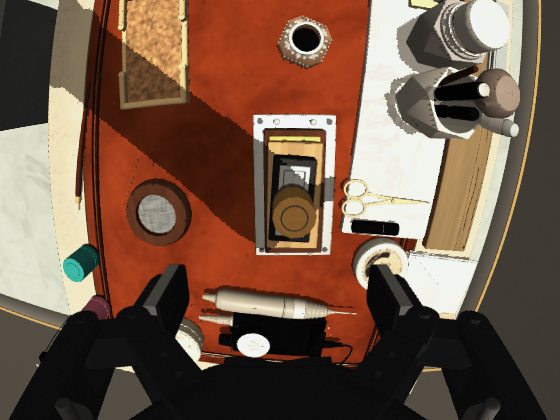

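The wrist view shows the weight top at (294,219), the aluminium plate around (295,185), the stand at (158,212) and the rack at (153,50), consistent with the top view. I'll check these in metric terms.

Run:
```python
from h import *
p,d,c=load("pics/w1.npz")
print("weight",plane(c,[(294,219)],.11,True)*1000)
print("plate",plane(c,[(254,115),(336,116),(330,254),(257,254)],.012,True).round(4)*1000)
hsv=cv2.cvtColor(p,cv2.COLOR_BGR2HSV).astype(int); H,S,V=[hsv[...,i] for i in range(3)]
m=(S<60); m[:,:125]=0;m[:,195:]=0
ct,st,ce=blob(m,(158,212)); print(st); 
for z in(.008,.016):print(cv2.fitEllipse((plane(c,ct,z,True)[:,:2]*1000).astype(np.float32)))
pr,dt,cc=load("pics/top0.npz")
cv2.imwrite("pics/c3.png",cv2.resize(p[100:265,240:350],None,fx=3.6,fy=3.6,interpolation=cv2.INTER_CUBIC))
```

```text
weight [[ 593.064394   -147.32554684  110.        ]]
plate [[ 549.1  -77.9   12. ]
 [ 630.6  -68.6   12. ]
 [ 648.5 -219.    12. ]
 [ 567.  -228.    12. ]]
[ 139  195   37   38 1097]
((448.6563720703125, -195.92291259765625), (43.07286834716797, 45.872554779052734), 48.590789794921875)
((451.6161193847656, -192.79177856445312), (42.031524658203125, 44.7635383605957), 48.5909309387207)
```

View pics/c3.png

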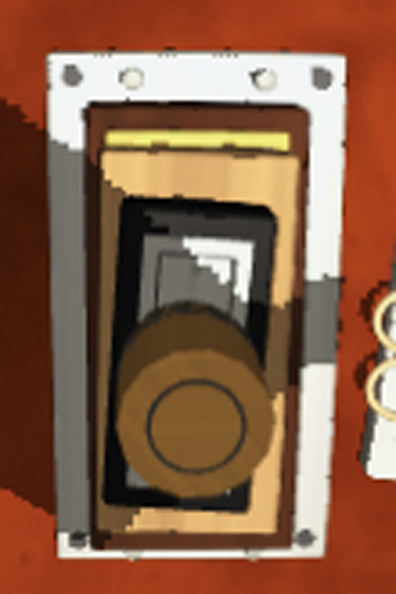

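Run:
```python
from h import *
from cell import env,kin
def st(m):
    s=env.get_state(); print(m,round(s["time"],2),s["tcp_pos"].round(4),s["opening"].round(4),s["force"].round(2))
env.grip(.062)
env.movel([.592,-.1465,.2],.2)
print(env.movel([.592,-.1465,.148],.1,stop_force=6)); st("down")
env.grip(.0,40); st("gripped")
print(env.movel([.592,-.1465,.20],.1)); st("lift")
env.movel([.592,-.1465,.22],.15)
env.movel([.449,-.194,.17],.2); st("over stand")
snap("wrist","w2"); snap("top","t2")
```

```text
FalseTraceback (most recent call last):
  File "<stdin>", line 7, in <module>
  File "<stdin>", line 4, in st
AttributeError: 'float' object has no attribute 'round'
```

```bash
cat >> h.py <<'E'
def st(m):
    from cell import env
    s=env.get_state(); print(m,round(s["time"],2),np.round(s["tcp_pos"],4),round(s["opening"],4),np.round(s["force"],2)); return s
E
python3 - <<'E'
from h import *
from cell import env,kin
st("down")
env.grip(.0,40); st("gripped")
print(env.movel([.592,-.1465,.20],.1)); st("lift")
env.movel([.592,-.1465,.22],.15)
env.movel([.449,-.194,.17],.2); st("over stand")
snap("wrist","w2"); snap("top","t2")
E
```

```text
down 4.76 [ 0.5921 -0.1468  0.1482] 0.0621 [-0.02  0.07 -0.43]
gripped 5.12 [ 0.5927 -0.1466  0.1488] 0.0331 [ 0.04 -0.32  2.69]
False
lift 5.79 [ 0.5918 -0.1461  0.1998] 0.0328 [ 0.02  0.89 -4.19]
over stand 7.02 [ 0.4505 -0.1937  0.1703] 0.0327 [ 0.47  1.07 -1.96]
```

View pics/w2.png

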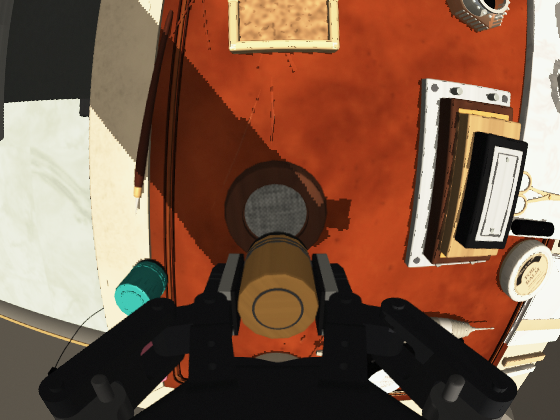

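Run:
```python
from h import *
p,d,c=load("pics/w2.npz")
hsv=cv2.cvtColor(p,cv2.COLOR_BGR2HSV).astype(int); H,S,V=[hsv[...,i] for i in range(3)]
m=(S<70)&(V>50); m[:,:230]=0;m[:,320:]=0;m[:170]=0;m[245:]=0
ct,s,ce=blob(m,(275,212)); print(s)
k=ct[ct[:,1]<225]
for z in(.008,.016):print(cv2.fitEllipse((plane(c,k,z,True)[:,:2]*1000).astype(np.float32)))
# left/right/far extents of well and outer rim
print(plane(c,[(225,208),(327,208),(275,160)],.016,True).round(4)*1000)
w=plane(c,[(278,307)],.192,True)*1000; print("wtop",w)
```

```text
[ 245  184   62   53 2570]
((448.9056396484375, -194.67868041992188), (44.10216522216797, 46.14174270629883), 94.81137084960938)
((448.6372985839844, -191.96145629882812), (42.57660675048828, 44.545616149902344), 94.8115005493164)
[[ 412.  -192.6   16. ]
 [ 485.7 -184.1   16. ]
 [ 444.2 -153.7   16. ]]
wtop [[ 445.20250432 -149.56176294  192.        ]]
```

Run:
```python
from h import *
from cell import env,kin
p,d,c=load("pics/w2.npz"); print(plane(c,[(278,307)],.132,True)*1000)
env.movel([.449,-.194,.108],.12); st("near")
print(env.movel([.449,-.194,.087],.03,stop_force=5)); st("contact")
env.grip(.055); st("released")
env.movel([.449,-.194,.20],.15); 
env.reach([.59,-.148,.24],q(4.5)); st("up")
snap("wrist","w3"); snap("top","t3")
```

```text
[[ 450.34897824 -192.00118767  132.        ]]
near 7.78 [ 0.4493 -0.1943  0.1083] 0.0326 [ 0.1   0.32 -3.04]
True
contact 8.36 [ 0.4492 -0.1938  0.0906] 0.0333 [1.58 1.5  2.64]
released 8.7 [ 0.4484 -0.1934  0.0902] 0.0549 [-0.39  0.99  0.14]
up 10.24 [ 0.5896 -0.148   0.2388] 0.0551 [-1.25 -0.51 -0.59]
```

View pics/w3.png

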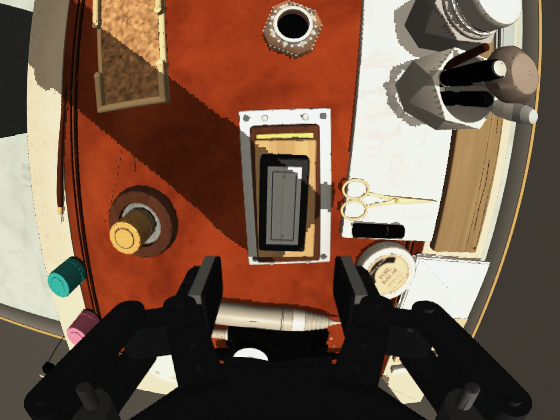

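View pics/t3.png

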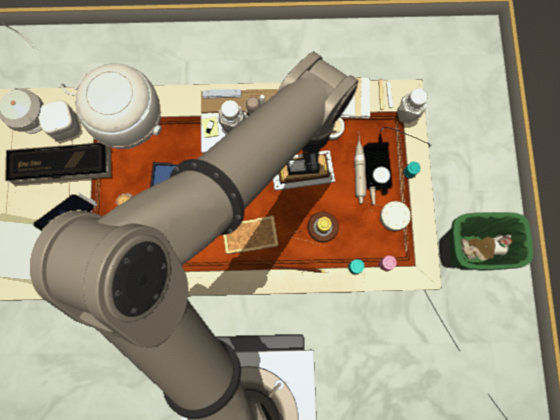

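The weight stands in the stand, with its top at (128,235) in the wrist view and (323,226) in the top view. Next I'll measure the black nameplate at (284,203).

Run:
```python
from h import *
p,d,c=load("pics/w3.npz")
cv2.imwrite("pics/c4.png",cv2.resize(p[95:275,230:345],None,fx=3.3,fy=3.3,interpolation=cv2.INTER_NEAREST))
R,t,C=Rt(c)
vv,uu=np.mgrid[95:275,230:345]; 
C,dr=rays(c,np.c_[uu.ravel(),vv.ravel()],True)
dz=(dr@R.T)[:,2]; P=C+dr*(d[95:275,230:345].ravel()/dz)[:,None]
for lo,hi in((.058,.075),(.043,.056),(.027,.04)):
    k=(P[:,2]>lo)&(P[:,2]<hi); print(lo,k.sum(),P[k][:,2].mean()*1000); ct,_,_=blob(k.reshape(180,115),(57,100)); z=(lo+hi)/2
    ct=ct+[230,95]; print(rect(c,ct,{.058:.066,.043:.048,.027:.032}[lo],True))
print("plate holes",)
pt,dt,ct=load("pics/t3.npz"); RT,_,CT=Rt(ct)
vv,uu=np.mgrid[212:242,308:340]; P=CT+rays(ct,np.c_[uu.ravel(),vv.ravel()])[1]*dt[212:242,308:340].ravel()[:,None]
k=P[:,2]>.04; print("weight",k.sum(),P[k].mean(0)*1000,P[k][:,2].max(), cv2.minAreaRect((P[k][:,:2]*1000).astype(np.float32)))
```

```text
0.058 4522 65.27534193950076
(array([ 593.09796143, -145.92623901]), 37.70441818237305, 77.80101013183594, np.float32(92.681816))
0.043 2425 47.08175399574348
(array([ 595.64337158, -147.431427  ]), 50.07029724121094, 103.52426147460938, np.float32(95.25795))
0.027 2199 31.040447390195183
(array([ 597.01641846, -148.79031372]), 59.903289794921875, 127.39249420166016, np.float32(96.89372))
plate holes
weight 161 [ 439.54824812 -187.64214747   96.76955363] 1.2771082044489757 ((338.8385009765625, -135.63108825683594), (32.493324279785156, 279.92584228515625), 62.21704864501953)
```

View pics/c4.png

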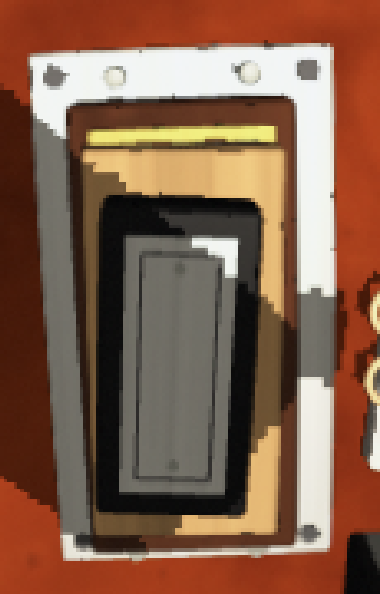

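Run:
```python
from h import *
from cell import env,kin
x,y=.5931,-.1459; o=q(2.7)
env.grip(.056)
env.movel([x,y,.16],.2,rot=o)
print(env.movel([x,y,.1215],.06,stop_force=6)); s=st("down"); print(s["orientation"])
env.grip(.0,40); st("gripped")
env.movel([x,y,.15],.08); st("lift")
env.movel([x,y,.22],.2)
env.reach([.448,.193,.19],q(14.6)); st("over")
snap("wrist","w4"); snap("top","t4")
```

```text
False
down 11.9 [ 0.5932 -0.1461  0.1216] 0.0558 [0.3  0.67 0.14]
[ 1.14815784e-04  6.90318600e-01  7.23505504e-01 -4.82506247e-05]
gripped 12.2 [ 0.5935 -0.1461  0.1221] 0.0373 [-0.61 -1.11  3.97]
lift 12.71 [ 0.5933 -0.1458  0.1505] 0.037 [-0.36  0.49 -0.33]
over 14.59 [0.4487 0.1921 0.1901] 0.0368 [-0.41  0.02 -0.83]
```

View pics/w4.png

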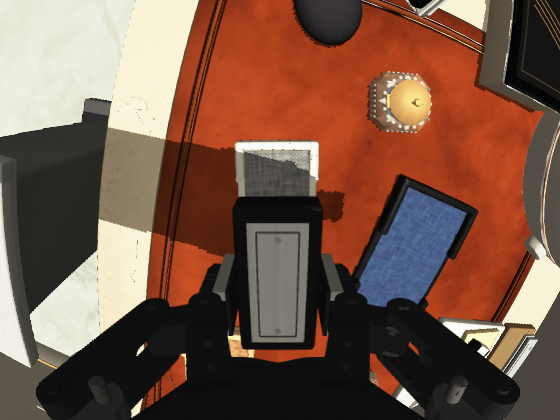

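Run:
```python
from h import *
p,d,c=load("pics/w4.npz")
P=plane(c,[(235,142),(320,142)],.016,True)[:,:2]*1000; print(P,P.mean(0),np.linalg.norm(P[1]-P[0]),np.degrees(np.arctan2(*(P[1]-P[0])[::-1])))
a=np.radians(14.6); print("centre", P.mean(0)-52*np.array([-np.sin(a),np.cos(a)]))
# block top at z=TCP-.1215+.066
P=plane(c,[(233,201),(321,202),(313,347),(239,345)],.19-.0555,True)[:,:2]*1000; print(P,P.mean(0))
```

```text
[[404.95326977 233.60433123]
 [466.77602382 249.62279087]] [435.8646468  241.61356105] 63.86426204713924 14.526064423107767
centre [448.97225342 191.29268418]
[[421.0308626  226.83554962]
 [455.4541046  235.31060775]
 [475.12417109 161.24144264]
 [438.56719727 153.19787018]] [447.54408389 194.14636755]
```

Run:
```python
from h import *
from cell import env,kin
x,y=.4490,.1915
env.movel([x,y,.102],.12); st("near")
print(env.movel([x,y,.0785],.03,stop_force=5)); st("contact")
env.grip(.054); st("released")
env.movel([x,y,.19],.15); 
snap("wrist","w5")
st("up")
```

```text
near 15.57 [0.4494 0.1914 0.1024] 0.0367 [ 1.   -0.42 -0.08]
True
contact 16.23 [0.4489 0.1915 0.0817] 0.0365 [-0.14 -0.09  4.66]
released 16.53 [0.4484 0.1915 0.0815] 0.0541 [ 0.37 -0.08  0.2 ]
up 17.46 [0.4484 0.1914 0.1892] 0.0539 [ 0.33  0.01 -1.37]
```

View pics/w5.png

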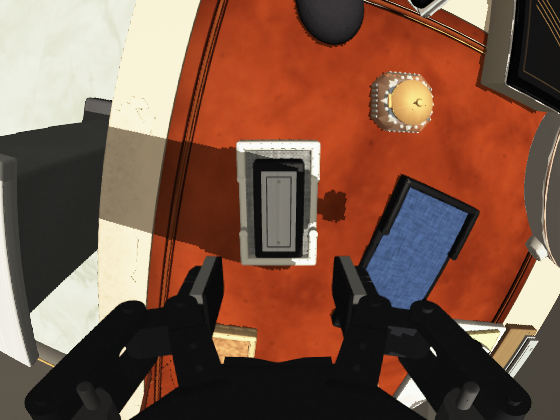

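The nameplate sits inside the white tray, at (279,208). I'll confirm its height by depth and measure the visible end of the long tray.

Run:
```python
from h import *
p,d,c=load("pics/w5.npz")
def cloud(c,d,u0,u1,v0,v1):
    R,t,C=Rt(c); vv,uu=np.mgrid[v0:v1,u0:u1]; C,dr=rays(c,np.c_[uu.ravel(),vv.ravel()],True)
    return C+dr*(d[v0:v1,u0:u1].ravel()/(dr@R.T)[:,2])[:,None]
P=cloud(c,d,225,330,130,275); k=(P[:,2]>.021)&(P[:,2]<.035); print(k.sum(),P[k][:,2].mean(),np.percentile(P[k][:,2],[5,95]))
ct,_,_=blob(k.reshape(145,105),(50,75)); print("short",rect(c,ct+[225,130],.026,True))
P=plane(c,[(402,175),(479,212)],.016,True)[:,:2]*1000; e=P[1]-P[0];n=np.array([e[1],-e[0]])/np.linalg.norm(e);print(P,np.linalg.norm(e),P.mean(0)+77*n, np.degrees(np.arctan2(e[1],e[0])))
from cell import env
x,y=.5956,-.1474; o=q(5.3)
env.movel([.449,.1915,.22],.2)
env.reach([x,y,.22],o); st("over")
pr,dd,c=snap("wrist","w6")
P=cloud(c,dd,200,360,80,300)
for lo,hi,z in((.043,.056,.048),(.027,.04,.032)):
    k=(P[:,2]>lo)&(P[:,2]<hi); ct,_,_=blob(k.reshape(220,160),(80,110)); print(rect(c,ct+[200,80],z,True))
```

```text
4791 0.025310927325849938 [0.02388108 0.02655311]
short (array([448.57192993, 191.54521179]), 37.65569305419922, 76.88895416259766, np.float32(104.746124))
[[537.31703621 242.88418862]
 [625.57376409 233.36036277]] 88.76910090331941 [573.18425316 161.56671776] -6.1589823996471855
over 19.14 [ 0.5957 -0.1456  0.2194] 0.054 [ 0.05  0.31 -0.43]
(array([ 595.64001465, -147.36706543]), 50.07823944091797, 103.68834686279297, np.float32(95.35644))
(array([ 597.04150391, -148.52333069]), 59.8961296081543, 126.39044189453125, np.float32(96.66436))
```

View pics/w6.png

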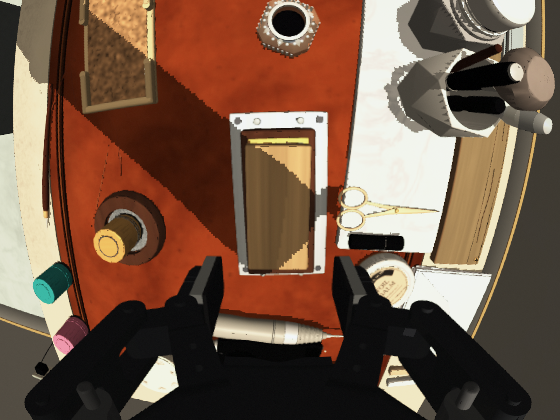

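Board found at (595.6,−147.4) mm, 50×104, yaw 95.4°, which matches the given sizes.

```bash
cat >> h.py <<'E'
def cloud(c,d,u0,u1,v0,v1):
    R,t,C=Rt(c); vv,uu=np.mgrid[v0:v1,u0:u1]; C,dr=rays(c,np.c_[uu.ravel(),vv.ravel()],True)
    return C+dr*(d[v0:v1,u0:u1].ravel()/(dr@R.T)[:,2])[:,None]
E
python3 - <<'E'
from h import *
from cell import env,kin
x,y=.5956,-.1474; o=q(5.35)
env.grip(.066)
env.movel([x,y,.14],.2,rot=o)
print(env.movel([x,y,.104],.06,stop_force=6)); st("down")
env.grip(.0,40); st("gripped")
env.movel([x,y,.13],.08); st("lift")
env.movel([x,y,.22],.2)
env.reach([.432,-.0105,.19],q(7.8)); st("over")
snap("wrist","w7"); snap("top","t7")
E
```

```text
False
down 20.77 [ 0.5957 -0.1476  0.104 ] 0.0665 [-0.14 -0.2   0.38]
gripped 21.05 [ 0.5959 -0.1476  0.1046] 0.0489 [0.25 0.25 3.05]
lift 21.52 [ 0.5958 -0.1472  0.1305] 0.049 [-0.39  0.61 -0.55]
over 22.99 [ 0.4334 -0.0109  0.1903] 0.0489 [ 0.63 -0.57 -1.3 ]
```

View pics/w7.png

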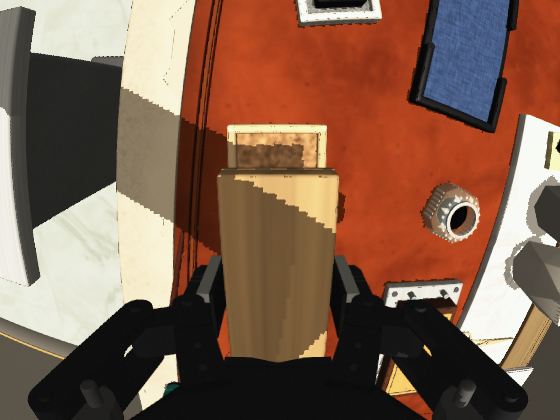

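Run:
```python
from h import *
p,d,c=load("pics/w7.npz")
P=plane(c,[(227,125),(327,125)],.016,True)[:,:2]*1000; e=P[1]-P[0];n=np.array([e[1],-e[0]])/np.linalg.norm(e);print(P,np.linalg.norm(e),"rack",P.mean(0)+65*n, np.degrees(np.arctan2(e[1],e[0])))
P=plane(c,[(218,173),(339,174)],.19-.104+.048,True)[:,:2]*1000;e=P[1]-P[0];n=np.array([e[1],-e[0]])/np.linalg.norm(e);print(np.linalg.norm(e),"board",P.mean(0)+52*n, np.degrees(np.arctan2(e[1],e[0])))
```

```text
[[387.42692156  47.5195479 ]
 [461.43560287  57.66926823]] 74.70141719514359 rack [433.26284595 -11.80282114] 7.808960787868451
48.09368263012416 board [433.26122978 -11.08660117] 7.331851099457037
```

Run:
```python
from h import *
from cell import env,kin
x,y=.4330,-.0113
env.movel([x,y,.100],.12); st("near")
print(env.movel([x,y,.077],.03,stop_force=5)); st("contact")
env.grip(.066); st("released")
env.movel([x,y,.19],.15); 
p,d,c=snap("wrist","w8"); st("up")
P=cloud(c,d,200,350,100,300); k=(P[:,2]>.019)&(P[:,2]<.035); print(k.sum(),np.percentile(P[k][:,2],[5,50,95]))
ct,_,_=blob(k.reshape(200,150),(75,100)); print("board",rect(c,ct+[200,100],.024,True))
```

```text
near 23.99 [ 0.4335 -0.0116  0.1003] 0.0491 [ 0.55  0.6  -0.79]
True
contact 24.62 [ 0.433  -0.0112  0.0803] 0.0488 [0.15 1.58 3.05]
released 24.93 [ 0.4325 -0.0111  0.0802] 0.0659 [ 0.23 -1.19 -0.46]
up 25.87 [ 0.4325 -0.0112  0.1893] 0.066 [ 0.52 -0.07 -0.62]
8310 [0.02190241 0.02299923 0.02406499]
board (array([432.63729858, -11.46537781]), 50.04309844970703, 103.78118896484375, np.float32(97.81384))
```

View pics/w8.png

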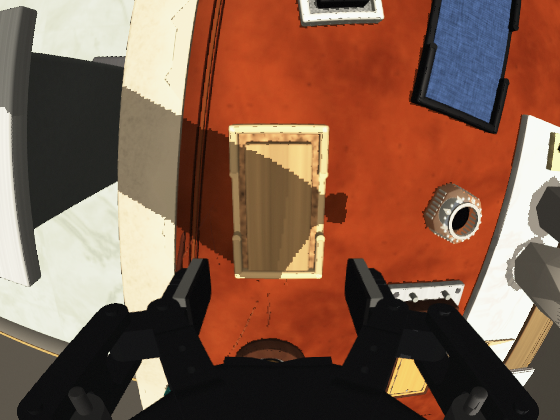

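Board is flat in the rack, with its top at 23 mm and centre within 1 mm of the rack's. Now the walnut nameplate.

Run:
```python
from h import *
from cell import env,kin
env.movel([.433,-.0113,.22],.2)
x,y=.597,-.1486
env.reach([x,y,.20],q(6.8))
p,d,c=snap("wrist","w9")
P=cloud(c,d,200,360,80,320); k=(P[:,2]>.027)&(P[:,2]<.04); ct,_,_=blob(k.reshape(240,160),(80,110)); r=rect(c,ct+[200,80],.032,True); print(r)
if abs(r[1]-60)<2 and abs(r[2]-128)<3 and abs(r[3]-96.8)<1.5 and np.hypot(*(r[0]-[597,-148.6]))<3:
    x,y=r[0]/1000; o=q(r[3]-90)
    env.grip(.076)
    env.movel([x,y,.12],.2,rot=o)
    print(env.movel([x,y,.083],.06,stop_force=6)); st("down")
    env.grip(.0,45); st("gripped")
    env.movel([x,y,.12],.06); st("lift")
    env.movel([x,y,.22],.2)
    env.reach([.5765,.1628,.19],q(-5.6)); st("over")
    snap("wrist","w10")
```

```text
(array([ 597.05712891, -148.4274292 ]), 59.89586639404297, 126.4207534790039, np.float32(96.791664))
False
down 28.67 [ 0.5971 -0.1486  0.083 ] 0.0761 [-0.41 -0.57  0.06]
gripped 28.96 [ 0.5974 -0.1486  0.0836] 0.0589 [-0.86  0.04  4.42]
lift 29.73 [ 0.5969 -0.1482  0.1199] 0.0589 [-0.16  0.42 -1.21]
over 31.57 [0.5768 0.1608 0.1901] 0.059 [ 0.23 -0.43 -1.26]
```

View pics/w10.png

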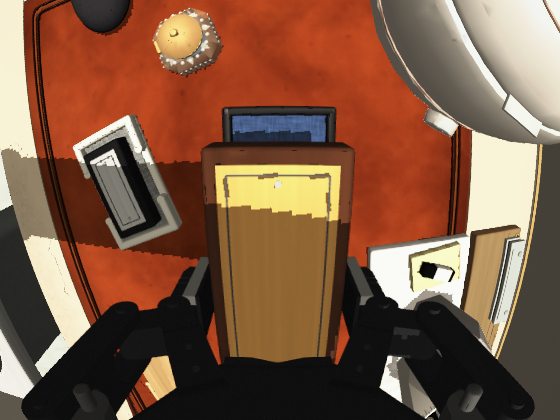

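Run:
```python
from h import *
p,d,c=load("pics/w10.npz")
def end(a,b,z,L,n0):
    P=plane(c,[a,b],z,True)[:,:2]*1000; e=P[1]-P[0];n=np.array([e[1],-e[0]])/np.linalg.norm(e)
    print(n0,np.linalg.norm(e),P.mean(0)+L*n,np.degrees(np.arctan2(e[1],e[0])))
end((222,107),(336,107),.016,77,"tray")
end((202,150),(355,148),.19-.083+.032,64,"block")
cv2.imwrite("pics/c5.png",cv2.resize(p[95:170,190:370],None,fx=4,fy=4,interpolation=cv2.INTER_NEAREST))
```

```text
tray 84.66927022688814 [578.07345982 161.51605484] -5.635374796919616
block 57.67945678866708 [577.72057742 159.15773077] -4.917704808080611
```

View pics/c5.png

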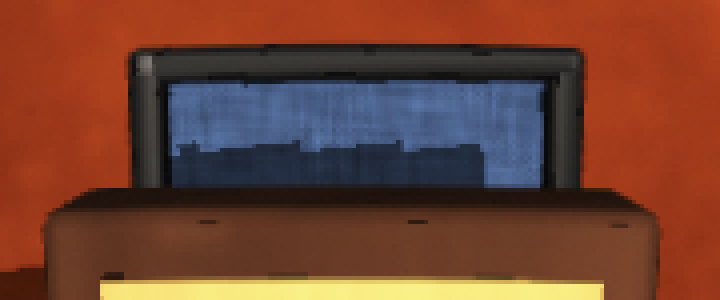

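Run:
```python
from h import *
from cell import env,kin
x,y=.5772,.1626
env.movel([x,y,.100],.12); st("near")
print(env.movel([x,y,.076],.03,stop_force=5)); st("contact")
env.grip(.076); st("released")
env.movel([x,y,.22],.15); 
p,d,c=snap("wrist","w11"); st("up")
P=cloud(c,d,200,370,60,320); k=(P[:,2]>.021)&(P[:,2]<.035); print(k.sum(),np.percentile(P[k][:,2],[5,50,95]))
ct,_,_=blob(k.reshape(260,170),(85,120)); print("long",rect(c,ct+[200,60],.028,True))
env.reach([.40,.45,.30],q(48)); st("clear")
p,d,c=snap("top","t11")
```

```text
near 32.52 [0.5778 0.1624 0.1006] 0.0596 [-1.42 -0.24 -1.  ]
True
contact 33.17 [0.577  0.1626 0.0796] 0.0588 [-2.11  0.92  6.46]
released 33.49 [0.5763 0.1627 0.0788] 0.0759 [-0.8  -0.27 -0.06]
up 34.63 [0.5766 0.1626 0.219 ] 0.0757 [-0.18 -0.39 -0.02]
10329 [0.02598303 0.02749048 0.02870203]
long (array([576.62976074, 162.53912354]), 60.02317428588867, 127.54116821289062, np.float32(84.43698))
clear 35.94 [0.4012 0.4483 0.2998] 0.0759 [ 1.48 -0.08  0.45]
```

View pics/w11.png

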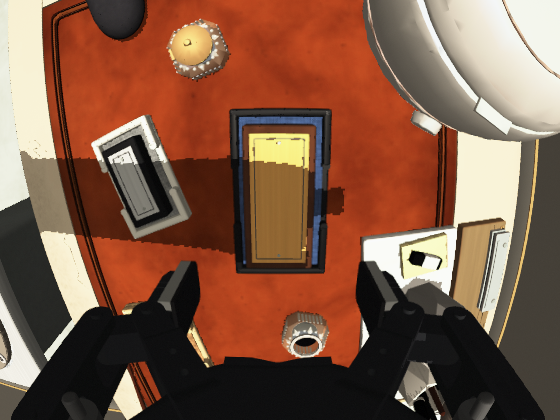

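View pics/t11.png

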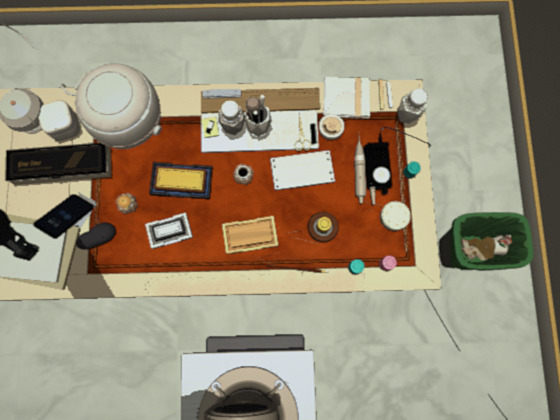

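All four pieces are in their places, and the inkwells are still at (243,174) and (126,202). One last check on the weight's height and centring, and on whether the inkwells moved.

Run:
```python
from h import *
p,d,c=load("pics/t11.npz"); p0,_,_=load("pics/top0.npz"); R,t,C=Rt(c)
vv,uu=np.mgrid[212:242,308:340]; dd=d[212:242,308:340].ravel(); P=C+rays(c,np.c_[uu.ravel(),vv.ravel()])[1]*dd[:,None]
k=(dd>0)&(P[:,2]>.043)&(P[:,2]<.08); print(k.sum(),P[k].mean(0)*1000,np.percentile(P[k][:,2],[5,50,95]),cv2.minAreaRect((P[k][:,:2]*1000).astype(np.float32)))
for u,v in((243,174),(126,202)): print(np.abs(p[v-14:v+14,u-14:u+14].astype(int)-p0[v-14:v+14,u-14:u+14]).mean())
cv2.imwrite("pics/c6.png",cv2.resize(p[200:255,290:355],None,fx=8,fy=8,interpolation=cv2.INTER_CUBIC))
```

```text
156 [ 447.91756868 -192.69902493   51.11888207] [0.0469559  0.05136635 0.05492555] ((448.2921447753906, -193.1359100341797), (32.161964416503906, 32.31373977661133), 69.31919860839844)
1.866921768707483
1.806547619047619
```

View pics/c6.png

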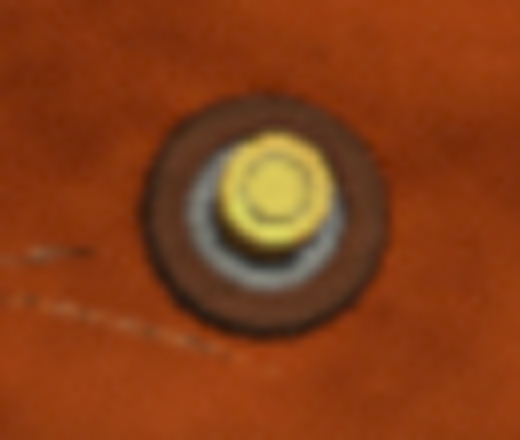

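The weight stands upright on the well floor: its top is at 51–52 mm, as expected, and it is centred within about 1 mm.

Run:
```python
from cell import job
print(job.job_done())
```

```text
the job is handed in; nothing more can be done
None
```

The press stack is apart and all four pieces are put away, in the order asked: brass weight in the round stand, short nameplate in the white tray, board in the rack, walnut nameplate in the black tray. I handed the job in at about 36 s on the robot's clock. It gave no verdict.

- **Setting down:** each piece was lowered slowly and stopped on light contact (5 N threshold). Each touched within 1 mm of the expected height and was then let go.
- **Heights:** the final depth readings put the tops at about 51, 25, 23 and 27.5 mm, against 52, 26, 24 and 28 expected. All four are flat and fully down.
- **Centring:** all four sit within about 1–2 mm of the centre of their places, which have about 6 mm of play.
- **Inkwells:** they look unchanged from the first top view.
- **Arm:** it is parked clear, touching nothing.

No check failed. The only disagreements were 1–3 mm between the top and wrist cameras, about what their calibration allows.

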